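# Pack the heating-block station for wash-up

### The job

Pack up the heating-block station for wash-up: nest the three steel pans on the wash-up tray by size, the largest at the bottom, each sitting level and fully home in the next, with the handles fanned apart so that none lies over another and each can be taken hold of. Switch the block heater off, and only then lift the used vials (there may be two, three or four) straight up out of its wells and set them, without dropping them, in the small pan of the nest. Leave everything else on the bench where it is.

Things in the scene. Friction and masses are not known exactly. Their poses are not given: they have to be found in the camera images.
- heater: dry-block heater, fixed, 200 (x) x 176 (y) x 100 mm high; origin at the centre of its underside, z up. White, with a flat front deck (-x half, 90 mm high) and an aluminium block (top 100 mm high) with four round wells in a row along y, at x = 35 mm and y = -54, -18, 18, 54 mm, each 17.5 mm wide, 55 mm deep. Black dots on the block are only marks.
- power (a joint): the heater's power switch, a short toggle with a red tip that stands 28 mm out of the front deck; value in rad: 0 = leaning to the heater's -x side (ON), 0.8 = leaning to its +x side, towards the wells (OFF). A push of 2 to 4 N at half its length moves it; it stays where it is left.
- switch_pivot (a point): foot of the power toggle on the heater's front deck, on the toggle's hinge, 90 mm above the bench (fixed to the heater, axes as the heater's: x from the switch towards the wells; the toggle swings in the x-z plane)
- tray: wash-up tray, shallow open aluminium tray, fixed, 200 x 200 mm, rim 14 mm high, inner floor 3 mm above the bench; origin at the centre of its underside
- pan_large: large steel lab pan, round and open-topped, 124 mm across at the rim tapering to 116 mm at the foot, 60 mm high, wall and floor 3 mm thick, about 210 g; the medium pan fits in it with about 5 mm to spare all round. Origin at the centre of its underside, z up; its own +x axis points along its side handle.
- pan_large_handle (a point): point to grasp the black handle of the large pan: on its centre line, 96 mm from the pan's axis, 70 mm above its underside; axes as the pan's. The grip lies level along +x, 78 to 138 mm from the axis, 12 mm wide, 16 mm high; a thin rod joins it to the rim. It passes over the rim of a larger pan, but two grips one above the other do not clear
- pan_medium: medium steel lab pan, round and open-topped, 108 mm across at the rim tapering to 100 mm at the foot, 60 mm high, wall and floor 3 mm thick, about 175 g; the small pan fits in it with about 5 mm to spare all round. Origin at the centre of its underside, z up; its own +x axis points along its side handle.
- pan_medium_handle (a point): point to grasp the black handle of the medium pan: on its centre line, 96 mm from the pan's axis, 70 mm above its underside; axes as the pan's. The grip lies level along +x, 78 to 138 mm from the axis, 12 mm wide, 16 mm high; a thin rod joins it to the rim. It passes over the rim of a larger pan, but two grips one above the other do not clear
- pan_small: small steel lab pan, round and open-topped, 92 mm across at the rim tapering to 84 mm at the foot, 60 mm high, wall and floor 3 mm thick, about 140 g; the vials go in it; its inner floor is 78 mm across. Origin at the centre of its underside, z up; its own +x axis points along its side handle.
- pan_small_handle (a point): point to grasp the black handle of the small pan: on its centre line, 96 mm from the pan's axis, 70 mm above its underside; axes as the pan's. The grip lies level along +x, 78 to 138 mm from the axis, 12 mm wide, 16 mm high; a thin rod joins it to the rim. It passes over the rim of a larger pan, but two grips one above the other do not clear
- vial_1_cap (a point): centre of the red cap of a glass vial (amber body 16 mm across, red cap 19 mm across and 24 mm high, 95 mm tall in all, flat heavy foot, 28 g), 83 mm above its foot; z along the vial towards the cap. While the vial stands in its well 40 mm of it shows above the block (may be absent)
- vial_1_foot (a point): centre of the flat foot of the same vial (vial_1)
- vial_2_cap (a point): centre of the red cap of a glass vial (amber body 16 mm across, red cap 19 mm across and 24 mm high, 95 mm tall in all, flat heavy foot, 28 g), 83 mm above its foot; z along the vial towards the cap. While the vial stands in its well 40 mm of it shows above the block (may be absent)
- vial_2_foot (a point): centre of the flat foot of the same vial (vial_2)
- vial_3_cap (a point): centre of the red cap of a glass vial (amber body 16 mm across, red cap 19 mm across and 24 mm high, 95 mm tall in all, flat heavy foot, 28 g), 83 mm above its foot; z along the vial towards the cap. While the vial stands in its well 40 mm of it shows above the block (may be absent)
- vial_3_foot (a point): centre of the flat foot of the same vial (vial_3)
- vial_4_cap (a point): centre of the red cap of a glass vial (amber body 16 mm across, red cap 19 mm across and 24 mm high, 95 mm tall in all, flat heavy foot, 28 g), 83 mm above its foot; z along the vial towards the cap. While the vial stands in its well 40 mm of it shows above the block (may be absent)
- vial_4_foot (a point): centre of the flat foot of the same vial (vial_4)
- reagent_jar: small amber jar with a white lid, 48 mm across, 55 mm high; a bystander, origin at the centre of its underside
- timer: grey bench timer, 62 x 55 x 18 mm; a bystander, origin at the centre of its underside
- dish_stack: stack of clear culture dishes, 86 mm across, 51 mm high; a bystander, origin at the centre of its underside
- drop_bottle: small amber dropper bottle with a black cap, 36 mm across, 75 mm high; a bystander, origin at the centre of its underside
Things that resemble listed ones, but are neither listed nor needed, are in the scene too. Leave any purple look-alike of the part that bears vial_1_cap alone.

How it is judged:
By the outcome, as a careful person would: the job done as asked, in the order asked, and still so for the second after the job is handed in, with the robot touching nothing.
Of vial_1, vial_2, vial_3, vial_4 only 2 to 4 are there at a start; the rules pass over those that are not, and their reading is None.
At some moment in a run one of pan_large, pan_medium, pan_small may be knocked a few centimetres aside while the robot is not near it.
It also fails if it takes over 210 s, if anything falls off the work surface, if the arm or the gripper's body presses on something with over 40 N, if the wrist force passes 120 N, or if a joint passes its speed limit or range.

### The arm

A 6-joint arm with a two-finger parallel gripper is mounted at the origin on the work surface. World frame = base frame: x ahead of the robot, y to its left, z up, the work surface at z = 0. Lengths are in mm, angles in rad, forces in N, time in s.
With the tool pointing down it reaches from about 275 to 825 mm from the base axis. Payload 5.2 kg.
Tool frame: the origin (TCP) lies at the very end of the fingers, on their centre line; the grasp point (between the pads) lies 19 mm behind it; z points along the fingers, y is the direction in which the jaws open and shut (so a half turn about z gives the same grasp; the last joint's range is limited). The gripper opens to 93 mm and grips with 3 to 60 N. Pads are 15 mm wide; open, the fingers measure 128 mm over their backs; the gripper's body (75 mm by 188 mm) begins 65 mm behind the grasp point.
Start: joints at [1.101, 0.259, 1.535, -0, 1.348, -0.203], TCP at [144.983, 530.552, 218.653] pointing down, gripper open.
Joint ranges: [-3.14, 3.14], [-0.91, 2.08], [0.19, 2.58], [-1.22, 4.36], [0.22, 2.71], [-3.12, 3.12]. Speed limits (rad/s): [2.57, 2.57, 3.14, 3.14, 3.14, 3.14].

### API

Orientations are given as [roll, pitch, yaw] about the fixed x, y, z axes, in that order (R = Rz(yaw) Ry(pitch) Rx(roll)).
In Python, from bench import robot gives the robot as it stands. The module is installed in compiled form; this text tells all that it offers. Calls block until the motion is done:
- robot.move_ptp(position, orientation): joint-space move of the TCP to a pose.
- robot.move_linear(position, ori=None, speed=150, f_stop=None): straight line of the TCP; ori=None keeps the orientation; speed is the mean speed in mm/s. With f_stop (N) it stops when the force on the tool has changed by that much, and returns True; else False.
- robot.move_j(angles): joint-space move.
- robot.move_gripper(opening): opening from 0.0 (shut) to 1.0 (fully open); the grip force is fixed at half the most; returns when the fingers have stopped.
- robot.sleep(seconds).
- robot.inverse_kinematics(position, orientation): joint angles nearest the present ones, or None.
- robot.get_image(name): name is "side" or "top"; returns a dict with "img" (480x640x3 uint8, blue, green, red), "fovy" (degrees; the focal length in pixels is half the picture's height over the tangent of half this angle, whatever the lens; pixels are square), "cx", "cy" (the principal point, pixels), "k1" (the pictures are not rectified: a ray, as slopes to the right and down, at radius r is drawn at 1 + k1 r^2 times it, then the intrinsics apply), "eye" and "orientation" of the camera in the world. Camera axes: x right, y down, z forward; pixel columns grow to the right and rows downward; lengths in mm; the calibration is good to about 2 mm. A picture is of the moment at which its call begins. There is no depth.
A pose or a line that the arm cannot do raises robot.MotionError and nothing moves.
- robot.hand_in(): hands the job in, once; it reports no verdict.
Readings, each from a call of its own:
- robot.current_t(): time.
- robot.current_qpos(): joint angles.
- robot.current_joint_vel(): joint speeds.
- robot.current_joint_efforts(): joint torques, N m.
- robot.current_tcp_pos(): TCP position.
- robot.current_eef_rot(): TCP orientation.
- robot.current_contact_force(): force on the tool from outside, world axes, zero at the start.
- robot.current_ft_torque(): the same for the moment, N m.
- robot.current_gripper_width(): opening from 0.0 (shut) to 1.0 (fully open).
Only numpy, scipy, OpenCV 4.12 (cv2) and the standard library are available. Lean on these libraries where they do the work, as an engineer would, in place of code of your own. Each camera call takes 0.05 s, during which the arm holds its last target.

## Working session

There is one attempt and no reset: what is moved stays moved. The work goes in short steps, each a Python script; the robot and the scene stay as the last script left them, time stands still between calls to the robot, and variables do not carry over. Pictures are saved under pics/ and viewed, and the job is handed in when it is done.

```bash
mkdir -p pics; ls; python3 - <<'E'
from bench import robot
import cv2
for n in("top","side"):
    d=robot.get_image(n); cv2.imwrite(f"pics/{n}0.png",d["img"]); print(n,{k:v for k,v in d.items() if k!="img"})
print(robot.current_t(),robot.current_eef_rot(),robot.current_gripper_width())
E
```

```text
pics
top {'fovy': 49.475799942121704, 'cx': 324.9704837839866, 'cy': 237.77481665515873, 'k1': -0.12845997554797997, 'eye': array([ 330.40607154,  -31.33804157, 1498.32176422]), 'orientation': array([-2.99954503e+00, -6.95608842e-04, -1.58610824e+00])}
side {'fovy': 49.83011022683878, 'cx': 314.8198119605423, 'cy': 236.47981715292417, 'k1': -0.03028441929408379, 'eye': array([130.12325237, 809.26506948, 698.81262493]), 'orientation': array([-2.13803858, -0.01926599, -2.66489291])}
0.1 [-3.14000261e+00 -3.15775655e-04  2.87483909e+00] 1.0039066908684025
```

View pics/top0.png

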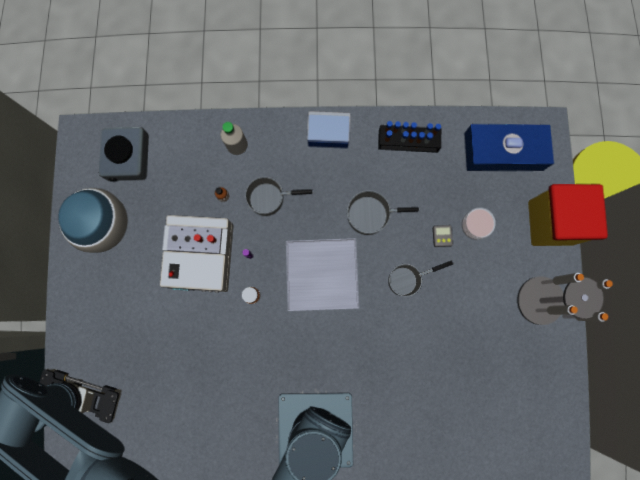

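View pics/side0.png

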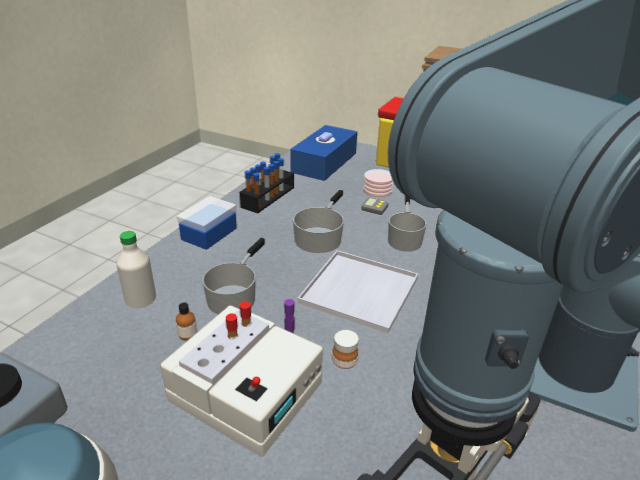

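```bash
cat > h.py <<'E'
import numpy as np, cv2
from scipy.spatial.transform import Rotation as R
from bench import robot
def cam(d):
    f=240/np.tan(np.radians(d["fovy"])/2)
    K=np.array([[f,0,d["cx"]],[0,f,d["cy"]],[0,0,1]]); D=np.array([d["k1"],0,0,0,0.])
    Rw=R.from_euler('xyz',d["orientation"]).as_matrix()
    return K,D,Rw,np.array(d["eye"])
def proj(d,P):
    K,D,Rw,e=cam(d); P=np.atleast_2d(np.asarray(P,float))
    rv=cv2.Rodrigues(Rw.T)[0]
    return cv2.projectPoints(P,rv,-Rw.T@e,K,D)[0].reshape(-1,2)
def unproj(d,uv,z):
    K,D,Rw,e=cam(d); uv=np.asarray(uv,float).reshape(-1,1,2)
    n=cv2.undistortPoints(uv,K,D).reshape(-1,2)
    r=np.c_[n,np.ones(len(n))]@Rw.T
    return e+r*((z-e[2])/r[:,2])[:,None]
def crop(d,name,x0,y0,x1,y1,s=4):
    im=cv2.resize(d["img"][y0:y1,x0:x1],None,fx=s,fy=s,interpolation=cv2.INTER_CUBIC); cv2.imwrite("pics/"+name+".png",im)
E
python3 - <<'E'
from h import *
d=robot.get_image("top"); crop(d,"c1",150,170,350,320,4); crop(d,"c2",330,170,490,310,4)
s=robot.get_image("side"); crop(s,"c3",150,220,350,370,4)
E
```

```text
(no output)
```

View pics/c1.png

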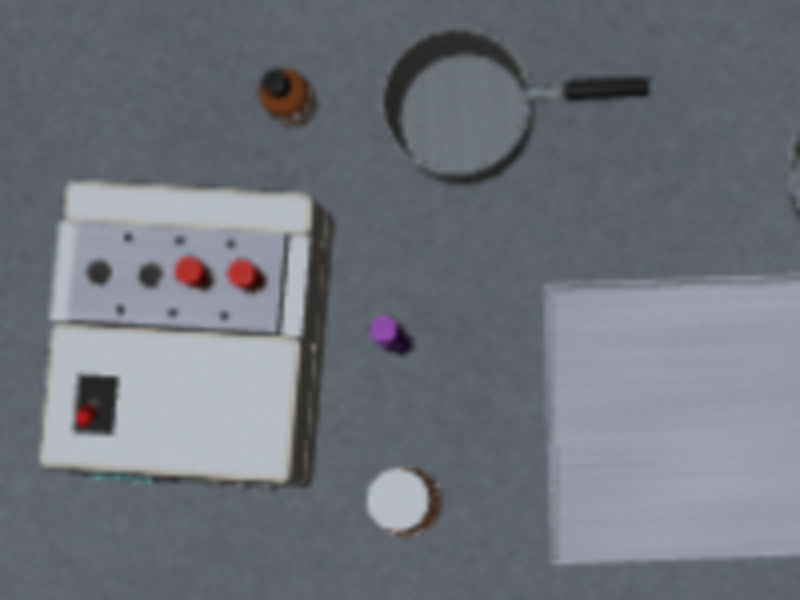

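View pics/c2.png

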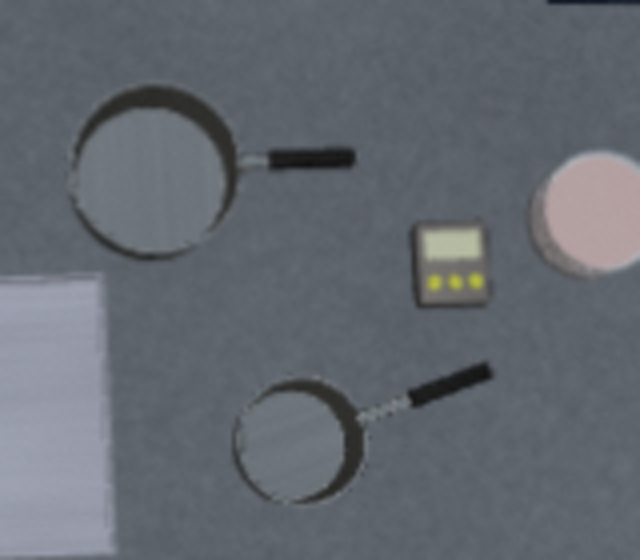

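View pics/c3.png

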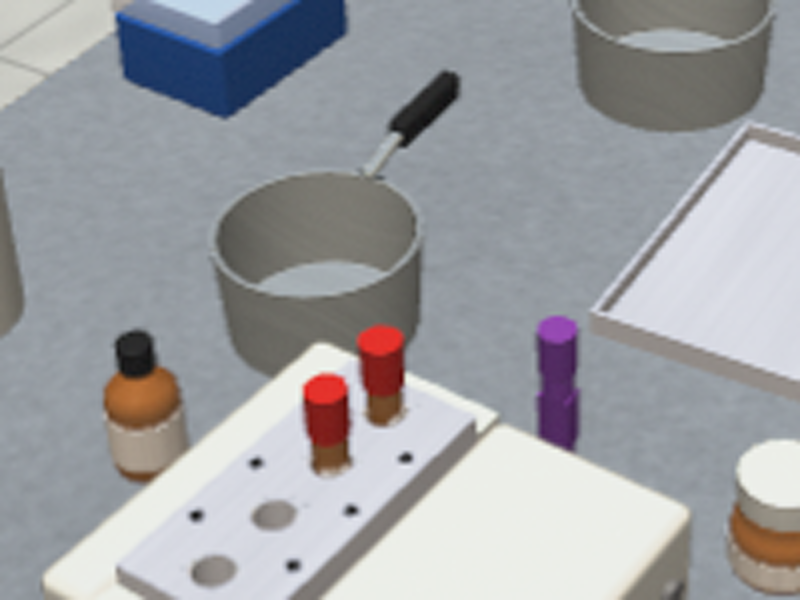

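```bash
cat >> h.py <<'E'
def black(d,box,th=45):
    x0,y0,x1,y1=box; g=d["img"][y0:y1,x0:x1].max(2); m=(g<th).astype(np.uint8)
    n,l,s,c=cv2.connectedComponentsWithStats(m,connectivity=8)
    k=1+np.argmax(s[1:,4]); ys,xs=np.nonzero(l==k)
    return np.c_[xs+x0,ys+y0].astype(float)
E
python3 - <<'E'
from h import *
d=robot.get_image("top"); s=robot.get_image("side")
c1=lambda x,y:(150+x/4-.375,170+y/4-.375); c2=lambda x,y:(330+x/4-.375,170+y/4-.375)
def u(p,z): return unproj(d,[p],z)[0].round(1)
for n,b in dict(med=(288,184,318,200),lar=(395,202,424,218),sma=(425,255,458,278)).items():
    p=black(d,b); c=p.mean(0); w=unproj(d,p,78)[:,:2]; ev=np.linalg.eigh(np.cov(w.T)); v=ev[1][:,1]
    print(n,len(p),c,u(c,78),np.degrees(np.arctan2(v[1],v[0])), np.ptp(w@v))
for n,b in dict(med=[c1(384,100),c1(532,100),c1(458,30),c1(458,183)],lar=[c2(69,170),c2(238,170),c2(155,85),c2(155,260)],sma=[c2(233,440),c2(368,440),c2(300,376),c2(300,503)]).items():
    w=unproj(d,b,60); print(n,w[:2].mean(0).round(1),w[2:].mean(0).round(1),np.linalg.norm(w[0]-w[1]),np.linalg.norm(w[2]-w[3]))
print("tray",[u(c1(*p),14) for p in[(545,285),(553,563)]],[u(c2(*p),14) for p in[(102,273),(115,552)]])
print("heater front deck corners z90",u(c1(41,465),90),u(c1(292,482),90),u(c1(300,337),90),"wells z100",[u(c1(*p),100) for p in[(98,272),(150,275)]],"caps z140",[u(c1(*p),140) for p in[(190,271),(242,275)]],"tip",u(c1(84,418),114))
S=lambda x,y:(150+x/4-.375,220+y/4-.375)
print("side wells",unproj(s,[S(213,571),S(274,515)],100).round(1),"caps",unproj(s,[S(327,387),S(381,340)],140).round(1))
for n,b in dict(med=(240,232,270,262),).items():
    p=black(s,b); print(n,len(p),unproj(s,[p.mean(0)],70).round(1))
E
```

```text
med 85 [301.32941176 191.83529412] [664.1  28.6  78. ] 92.66692551249687 53.61482463529421
lar 79 [407.37974684 209.48101266] [ 609.6 -266.3   78. ] 89.663006379531 53.59279697243275
sma 76 [442.05263158 265.68421053] [ 451.  -356.5   78. ] 109.72979825278406 57.40988907031846
med [662.1 134.9  60. ] [657.7 134.8  60. ] 105.10234335087638 110.78895584286627
lar [ 607.1 -157.7   60. ] [ 605.7 -158.7   60. ] 119.08053840302449 125.26658908239077
sma [ 415.7 -254.6   60. ] [ 416.2 -254.2   60. ] 94.03152721102452 87.96353869801573
tray [array([535.3,  77. ,  14. ]), array([336.6,  72.6,  14. ])] [array([ 541. , -122.4,   14. ]), array([ 341.4, -127.2,   14. ])]
heater front deck corners z90 [405.8 417.9  90. ] [392.7 244.   90. ] [491.5 239.4  90. ] wells z100 [array([537. , 378.1, 100. ]), array([534.4, 341.7, 100. ])] caps z140 [array([530.9, 304.1, 140. ]), array([527.6, 269.1, 140. ])] tip [435.9 381.3 114. ]
side wells [[536.3 377.1 100. ]
 [533.6 341.1 100. ]] caps [[530.8 303.6 140. ]
 [528.1 268.7 140. ]]
med 115 [[665.9  25.6  70. ]]
```

```bash
cat >> h.py <<'E'
DI=dict(l=(124,116),m=(108,100),s=(92,84))
def pan_pts(k,x,y,yaw,z=0):
    t=np.linspace(0,2*np.pi,120); r=DI[k]; c,s_=np.cos(yaw),np.sin(yaw)
    M=np.array([[c,-s_],[s_,c]]); o=[]
    circ=lambda R_,h: np.c_[x+R_*np.cos(t),y+R_*np.sin(t),0*t+z+h]
    o.append(circ(r[0]/2,60)); o.append(circ(r[0]/2-3,60)); o.append(circ(r[1]/2,0)); o.append(circ(r[1]/2-3,3))
    g=np.array([[78,-6],[138,-6],[138,6],[78,6],[78,-6]])@M.T+[x,y]
    o.append(np.c_[g,np.full(5,z+78.)])
    return o
def overlay(d,name,box,polys,s=5):
    x0,y0,x1,y1=box
    im=cv2.resize(d["img"][y0:y1,x0:x1],None,fx=s,fy=s,interpolation=cv2.INTER_CUBIC)
    cols=[(0,255,0),(0,255,255),(255,0,255),(255,255,0),(0,0,255)]
    for i,P in enumerate(polys):
        q=(proj(d,P)-[x0,y0]+.5)*s-.5
        cv2.polylines(im,[q.round().astype(np.int32)],False,cols[i%5],1)
    cv2.imwrite("pics/"+name+".png",im)
E
python3 - <<'E'
from h import *
d=robot.get_image("top"); s=robot.get_image("side")
A=pan_pts('m',660,135,np.radians(-87.3))+pan_pts('l',606.4,-158,np.radians(-90))+pan_pts('s',416,-254.4,np.radians(-70.3))
overlay(d,"o1",(235,165,395,285),A[:5]+A[5:10])
overlay(d,"o2",(335,180,465,300),A)
overlay(s,"o3",(195,170,345,310),A)
E
```

```text
(no output)
```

View pics/o1.png

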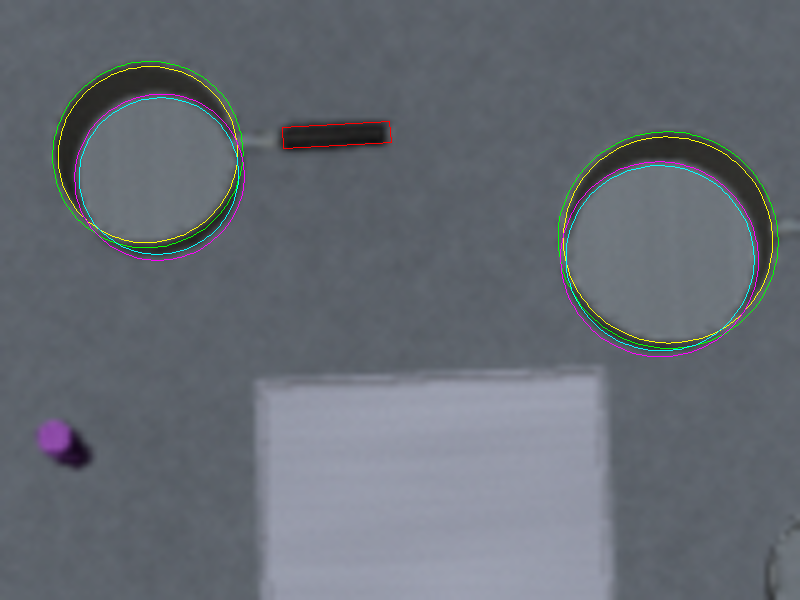

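View pics/o2.png

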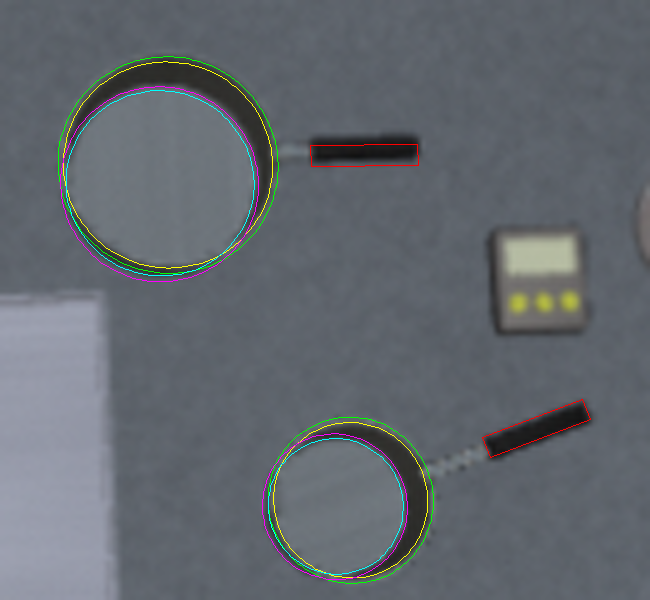

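View pics/o3.png

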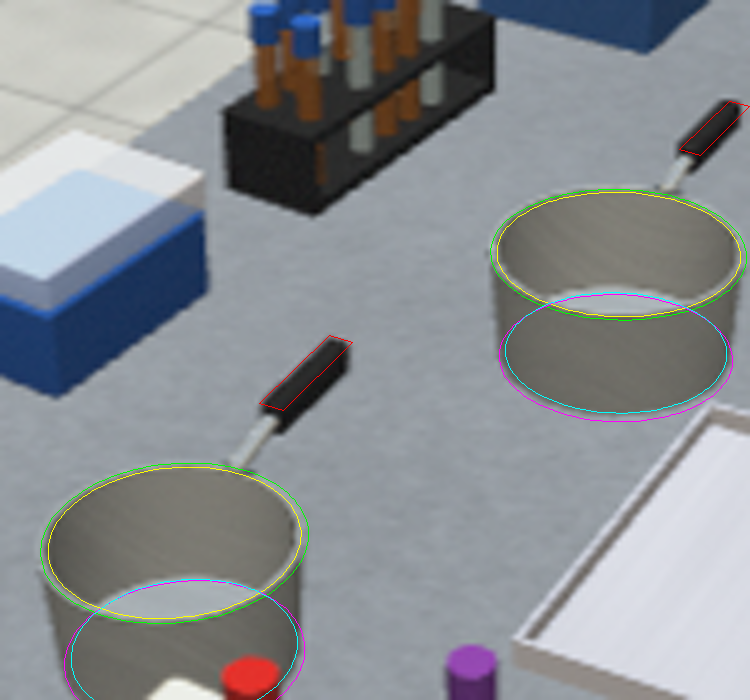

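```bash
cat >> h.py <<'E'
GR=90.
def st(tag=""):
    print(tag,"t",round(robot.current_t(),1),"tcp",np.round(robot.current_tcp_pos(),1),"F",np.round(robot.current_contact_force(),1),"w",round(robot.current_gripper_width()*93,1),"q6",round(robot.current_qpos()[5],2))
def hp(c,a,z): return [c[0]+GR*np.cos(a),c[1]+GR*np.sin(a),z]
def ori(y): return [np.pi,0,y]
def wrap(a): return (a+np.pi)%(2*np.pi)-np.pi
E
python3 - <<'E'
from h import *
C=(438.6,-25)
for n,c,a in(("l",(606.4,-158),-87.7),("m",(660,135),-87.3),("s",(416,-254.4),-70.3)):
  a=np.radians(a)
  for k in(0,np.pi):
    q=robot.inverse_kinematics(hp(c,a,51),ori(wrap(a+k))); print(n,round(np.degrees(a+k)),None if q is None else np.round(q,2))
for a in range(-180,180,30):
  a=np.radians(a)
  q=robot.inverse_kinematics(hp(C,a,54),ori(wrap(a))); print(round(np.degrees(a)),None if q is None else np.round(q,2))
E
```

```text
l -88 [-0.56  0.59  1.45 -0.    1.1   2.55]
l 92 [-0.56  0.59  1.45  0.    1.1  -0.6 ]
m -87 [-0.1   0.6   1.43 -0.    1.11  3.  ]
m 93 [-0.1   0.6   1.43 -0.    1.11 -0.15]
s -70 [-0.85  0.44  1.72 -0.    0.98  1.95]
s 110 [-0.85  0.44  1.72  0.    0.98 -1.19]
-180 [-0.39  0.11  2.2   0.    0.83 -1.96]
-150 [-0.5   0.14  2.17  0.    0.84 -2.59]
-120 None
-90 [-0.5   0.28  1.97 -0.    0.89  2.64]
-60 [-0.44  0.34  1.88 -0.    0.92  2.18]
-30 [-0.35  0.38  1.81 -0.    0.95  1.75]
0 [-0.26  0.39  1.79 -0.    0.96  1.31]
30 [-0.18  0.37  1.82 -0.    0.94  0.87]
60 [-0.12  0.33  1.9  -0.    0.92  0.4 ]
90 [-0.11  0.26  2.   -0.    0.88 -0.11]
120 [-0.15  0.19  2.1   0.    0.85 -0.67]
150 [-0.26  0.13  2.18  0.    0.83 -1.3 ]
```

```bash
cat >> h.py <<'E'
def pick(c,a,k=np.pi,zr=51):
    y=wrap(a+k)
    robot.move_ptp(hp(c,a,220),ori(y))
    robot.move_gripper(0.6)
    robot.move_linear(hp(c,a,90),ori(y),speed=250)
    r=robot.move_linear(hp(c,a,zr),speed=60,f_stop=8); st("down %s"%r)
    robot.move_gripper(0.0); st("grip")
    robot.move_linear(hp(c,a,zr+8),speed=40); st("up")
E
python3 - <<'E'
from h import *
d=robot.get_image("top"); overlay(d,"p1",(335,180,465,300),pan_pts('l',606.4,-158,np.radians(-87.7)))
pick((606.4,-158),np.radians(-87.7))
robot.move_linear(hp((606.4,-158),np.radians(-87.7),180),speed=120); st()
cv2.imwrite("pics/t1.png",robot.get_image("top")["img"]); cv2.imwrite("pics/s1.png",robot.get_image("side")["img"])
E
```

```text
down False t 5.9 tcp [ 610.2 -248.    51. ] F [ 0.6 -0.5  1.2] w 56.0 q6 -0.6
grip t 6.6 tcp [ 610.1 -247.9   51. ] F [0.3 0.8 0.6] w 11.8 q6 -0.6
up t 7.0 tcp [ 610.2 -248.1   59.3] F [-0.2  0.2 -2.3] w 11.9 q6 -0.6
 t 8.2 tcp [ 609.4 -247.6  178.9] F [ 0.1  0.2 -2.4] w 11.9 q6 -0.6
```

View pics/p1.png

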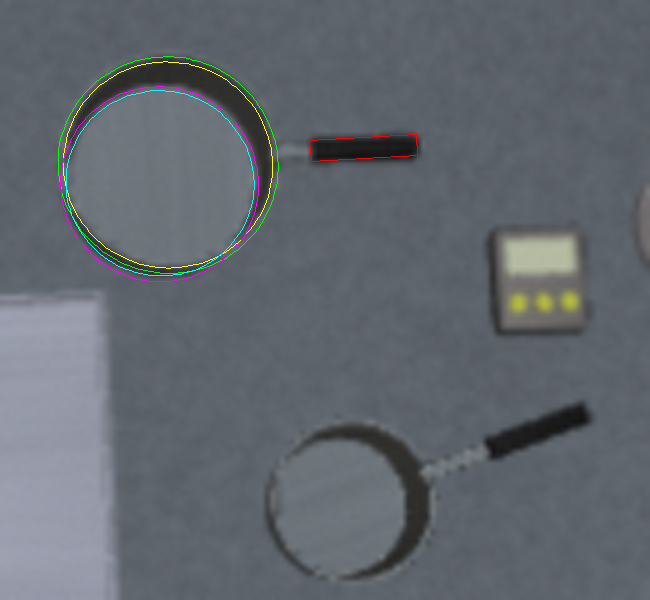

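View pics/s1.png

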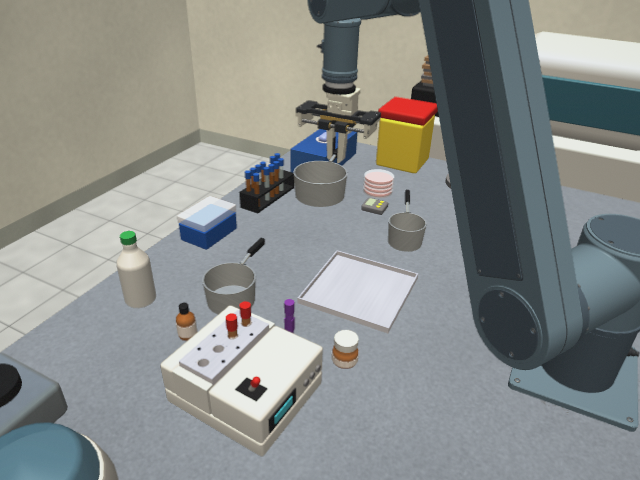

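View pics/t1.png

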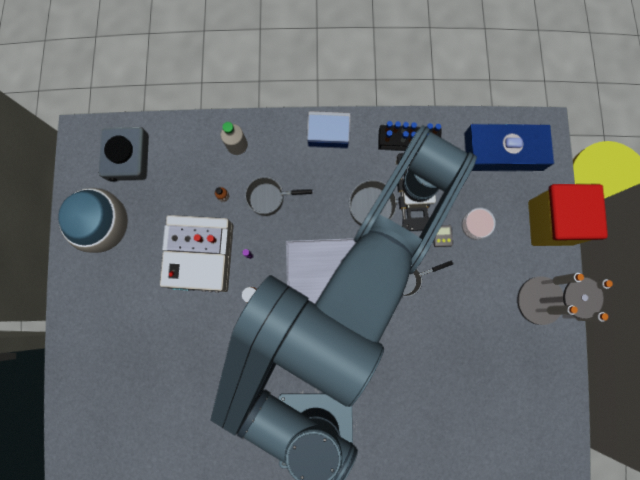

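```bash
python3 - <<'E'
from h import *
s=robot.get_image("side"); overlay(s,"o4",(270,130,400,220),pan_pts('l',606.,-158,np.radians(-87.7),z=128))
E
```

```text
(no output)
```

View pics/o4.png

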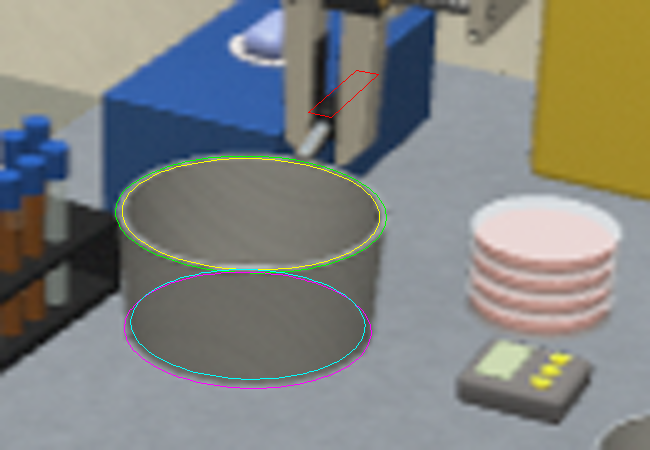

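```bash
cat >> h.py <<'E'
C0=(438.6,-25.)
def place(c,a,k,zu,zr=51,safe=200,prec=6):
    """zu = expected underside height"""
    y=wrap(a+k); zt=zr+zu
    robot.move_linear(hp(c,a,safe),ori(y),speed=180)
    robot.move_linear(hp(c,a,zt+prec),ori(y),speed=100); robot.sleep(.3); st("above")
    r=robot.move_linear(hp(c,a,zt-4),speed=12,f_stop=4); st("contact %s"%r)
def release(c,a,k,w=0.35):
    robot.move_gripper(w); p=robot.current_tcp_pos(); st("open")
    robot.move_linear([p[0],p[1],220],speed=150)
E
python3 - <<'E'
from h import *
a=np.radians(-160)
place(C0,a,np.pi,3)
s=robot.get_image("side"); overlay(s,"o5",(280,220,440,340),pan_pts('l',*C0,a,z=3))
E
```

```text
above t 12.1 tcp [354.2 -55.8  60.2] F [-0.1 -0.  -2.5] w 11.4 q6 0.75
contact True t 12.6 tcp [353.9 -55.9  53.9] F [-0.6  0.4  3.8] w 11.9 q6 0.75
```

View pics/o5.png

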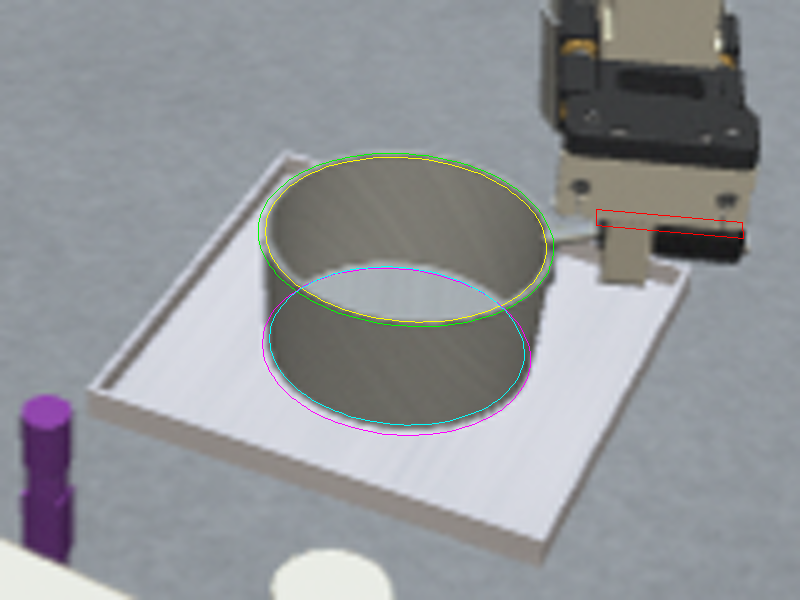

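```bash
python3 - <<'E'
from h import *
a=np.radians(-160)
release(C0,a,np.pi)
robot.move_ptp([500,300,350],ori(np.radians(93)))
s=robot.get_image("side"); d=robot.get_image("top"); cv2.imwrite("pics/t2.png",d["img"]); st()
P=pan_pts('l',*C0,a,z=3)
A=pan_pts('m',660,135,np.radians(-87.3))
overlay(d,"o6",(240,165,380,315),P+A,4); overlay(s,"o7",(195,220,445,345),P+A,3)
E
```

```text
open t 13.3 tcp [353.  -55.3  53.4] F [-0.1 -0.2 -0.1] w 32.3 q6 0.75
 t 16.1 tcp [500.2 298.7 349.8] F [ 0.4  0.1 -0. ] w 32.9 q6 0.3
```

View pics/t2.png

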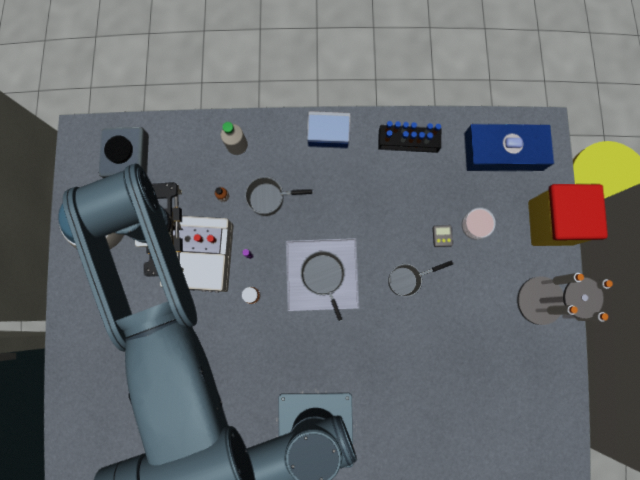

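View pics/o6.png

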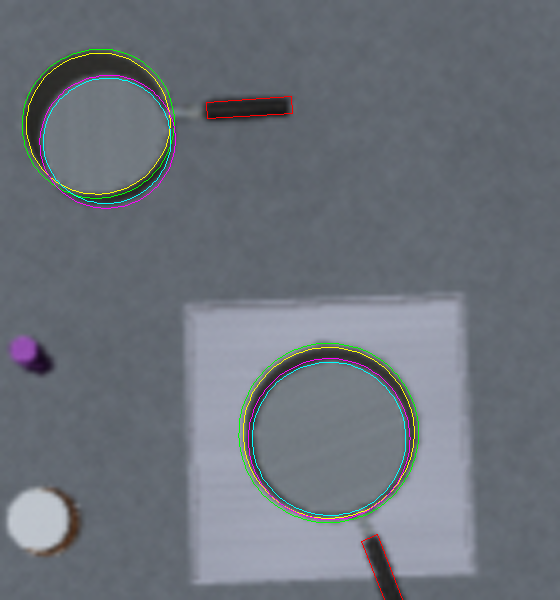

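View pics/o7.png

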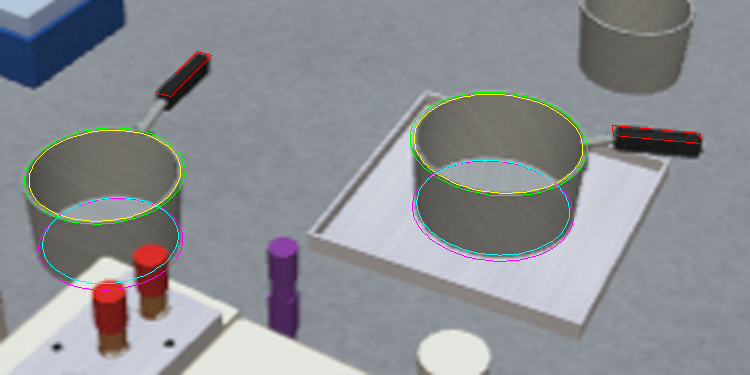

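```bash
python3 - <<'E'
from h import *
c=(659.5,135); a=np.radians(-87.3)
pick(c,a)
robot.move_linear(hp(c,a,210),speed=120); st()
a2=np.radians(-80); 
robot.move_linear(hp(C0,a2,180),ori(wrap(a2+np.pi)),speed=180); robot.sleep(.5); st()
s=robot.get_image("side"); d=robot.get_image("top"); P=pan_pts('m',*C0,a2,z=129)
cv2.imwrite("pics/t3.png",d["img"])
overlay(s,"o8",(280,130,440,320),P+pan_pts('l',*C0,np.radians(-160),z=3),4); print(robot.current_eef_rot())
E
```

```text
down False t 19.4 tcp [663.9  45.1  51.1] F [0.2 0.7 1. ] w 55.6 q6 -0.15
grip t 20.2 tcp [663.8  45.1  51.1] F [-0.6 -1.1  0.4] w 11.6 q6 -0.15
up t 20.6 tcp [664.   45.1  59.4] F [ 0.1 -1.1 -1.9] w 11.7 q6 -0.15
 t 22.0 tcp [663.2  45.1 208.9] F [-0.2  0.7 -2.4] w 11.6 q6 -0.15
 t 24.1 tcp [ 454.3 -113.6  180. ] F [ 0.4  0.3 -2.3] w 11.8 q6 -0.66
[-3.14157798e+00 -4.10830969e-05  1.74533663e+00]
```

View pics/o8.png

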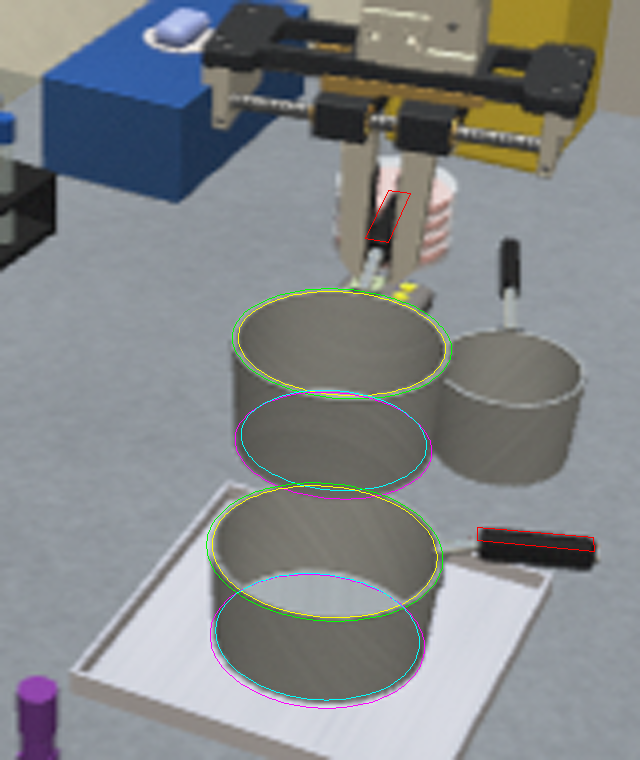

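View pics/t3.png

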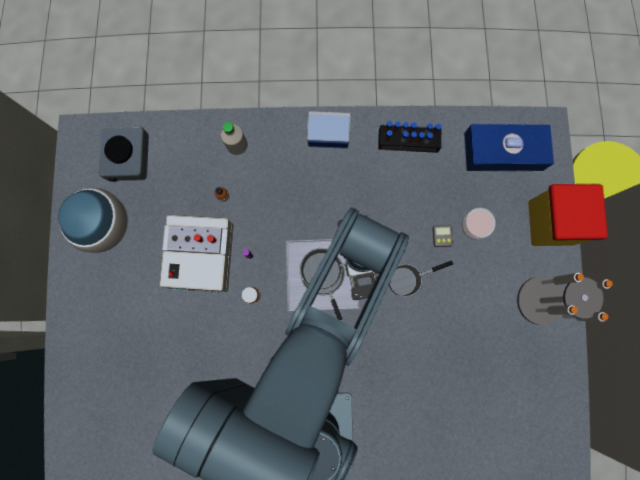

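```bash
cat >> h.py <<'E'
def nest(c,a,k,zu,zr=51):
    zt=zr+zu
    robot.move_linear(hp(c,a,zt+66),ori(wrap(a+k)),speed=120); robot.sleep(.3)
    r=robot.move_linear(hp(c,a,zt+5),speed=50,f_stop=6); st("in %s"%r)
    if r: return False
    robot.sleep(.2)
    r=robot.move_linear(hp(c,a,zt-4),speed=12,f_stop=4); st("contact %s"%r)
    return True
E
python3 - <<'E'
from h import *
a2=np.radians(-80)
print(nest(C0,a2,np.pi,6))
s=robot.get_image("side"); 
overlay(s,"o9",(290,200,430,310),pan_pts('m',*C0,a2,z=6),5)
E
```

```text
in False t 26.5 tcp [ 454.5 -113.8   62.3] F [ 0.1  1.  -1.3] w 11.8 q6 -0.66
contact True t 27.2 tcp [ 454.4 -114.    56.8] F [0.4 0.  3.4] w 11.9 q6 -0.66
True
```

View pics/o9.png

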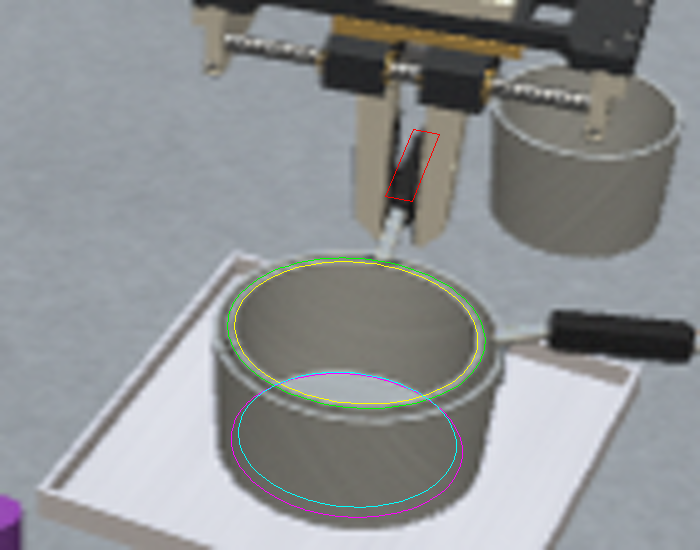

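```bash
python3 - <<'E'
from h import *
a2=np.radians(-80)
release(C0,a2,np.pi)
robot.move_ptp([300,-520,300],ori(np.radians(110)))
s=robot.get_image("side"); d=robot.get_image("top"); cv2.imwrite("pics/t4.png",d["img"]); st()
P=pan_pts('m',*C0,a2,z=6); A=pan_pts('s',416,-254.4,np.radians(-70.3))
overlay(d,"o10",(280,235,460,325),P+A,4); overlay(s,"o11",(290,200,440,310),P+A,5)
E
```

```text
open t 27.8 tcp [ 453.6 -113.4   56.3] F [ 0.1  0.2 -0.4] w 32.2 q6 -0.66
 t 30.8 tcp [ 301. -519.  300.] F [ 0.5 -0.  -0.3] w 32.9 q6 -1.58
```

View pics/o10.png

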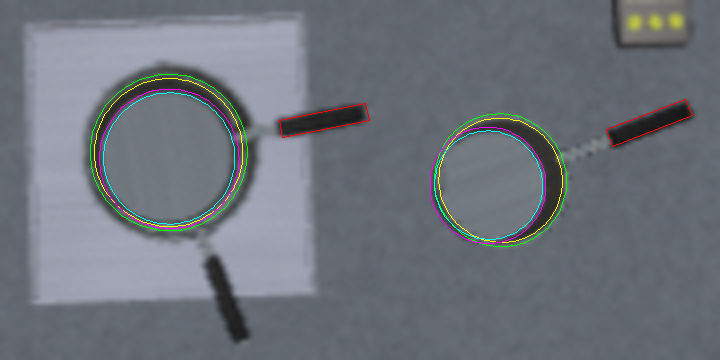

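View pics/o11.png

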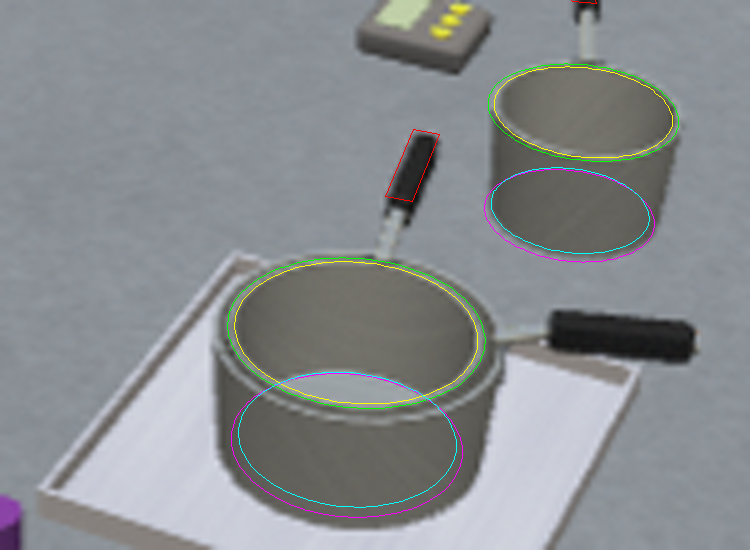

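```bash
python3 - <<'E'
from h import *
c=(416,-254.4); a=np.radians(-70.3)
pick(c,a)
robot.move_linear(hp(c,a,220),speed=120); st()
a2=0.
robot.move_linear(hp(C0,a2,220),ori(wrap(a2+np.pi)),speed=150); robot.sleep(.5); st()
s=robot.get_image("side"); P=pan_pts('s',*C0,a2,z=169)
overlay(s,"o12",(280,130,440,320),P+pan_pts('m',*C0,np.radians(-80),z=6),4)
E
```

```text
down False t 33.8 tcp [ 446.4 -339.2   51. ] F [ 0.1 -0.3 -0.6] w 55.9 q6 -1.19
grip t 34.6 tcp [ 446.4 -339.1   51. ] F [-0.3  1.2  1.1] w 11.9 q6 -1.19
up t 34.9 tcp [ 446.5 -339.3   59.4] F [ 0.7  0.4 -1.4] w 12.0 q6 -1.19
 t 36.4 tcp [ 446.  -338.8  219.1] F [-0.1 -0.7 -0.8] w 11.6 q6 -1.19
 t 39.2 tcp [528.6 -25.  220. ] F [ 0.1 -0.4 -1.4] w 12.1 q6 -1.83
```

View pics/o12.png

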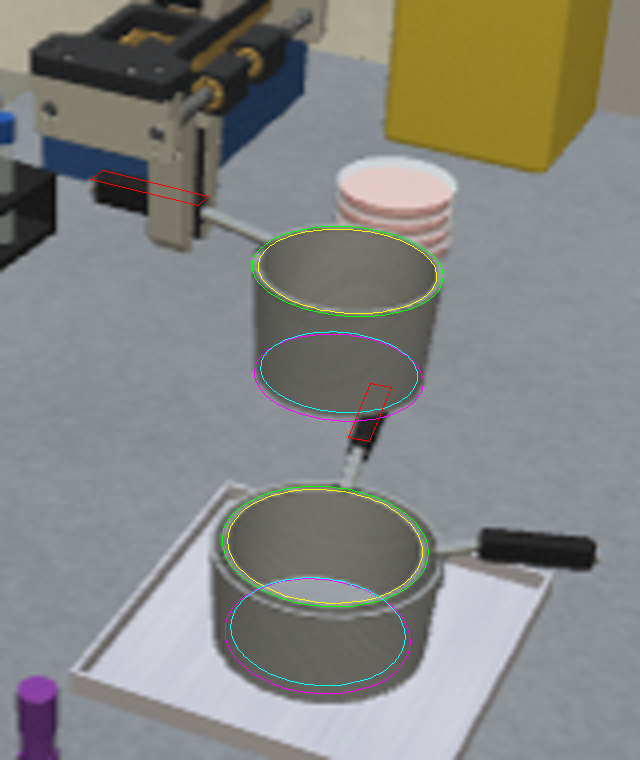

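Held pan and nest both match the model. Lower it in.

```bash
python3 - <<'E'
from h import *
ok=nest(C0,0.,np.pi,9); print(ok)
if ok:
    release(C0,0.,np.pi)
    robot.move_ptp([350,330,330],ori(np.radians(85)))
s=robot.get_image("side"); d=robot.get_image("top"); cv2.imwrite("pics/t5.png",d["img"]); st()
P=pan_pts('s',*C0,0.,z=9)
overlay(d,"o13",(270,180,390,330),P,4); overlay(s,"o14",(290,200,440,310),P,5)
E
```

```text
in False t 41.9 tcp [528.8 -25.   65.2] F [ 1.   0.5 -1.5] w 11.8 q6 -1.83
contact True t 42.6 tcp [529.1 -24.8  59.6] F [1.  0.7 5. ] w 11.8 q6 -1.83
True
open t 43.2 tcp [528.2 -24.6  59. ] F [-0.5 -1.  -0.2] w 32.5 q6 -1.83
 t 46.6 tcp [350.3 329.7 329.7] F [ 0.8 -0.2  0.3] w 32.4 q6 0.61
```

View pics/o13.png

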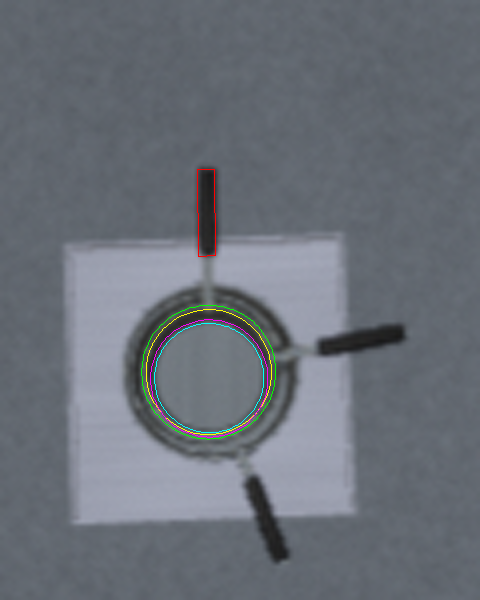

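View pics/o14.png

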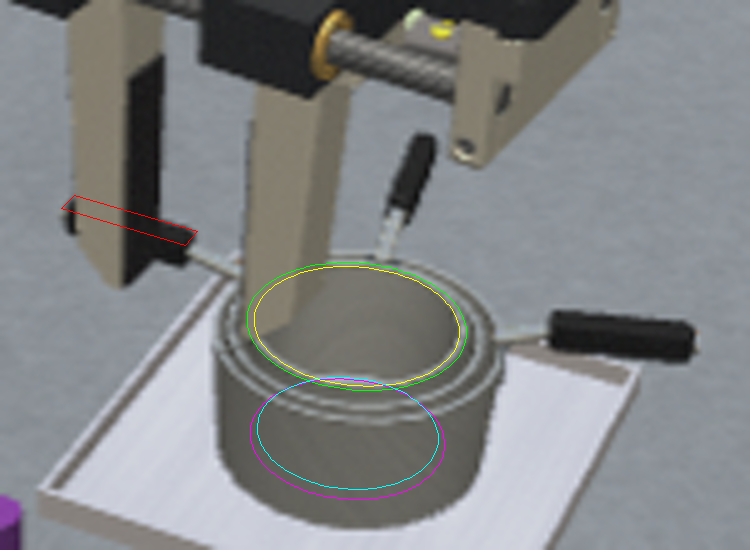

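View pics/t5.png

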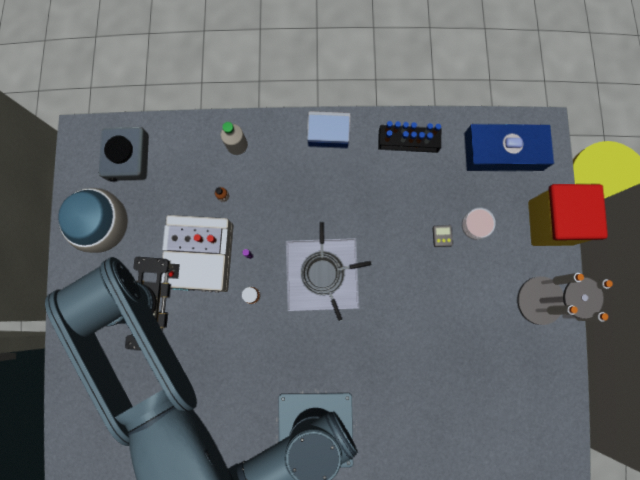

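```bash
python3 - <<'E'
from h import *
robot.move_ptp([300,100,350],ori(np.radians(85)))
s=robot.get_image("side"); d=robot.get_image("top"); st()
O=np.array([497.4,325.7]); y=np.radians(-4.6); X=np.array([np.cos(y),np.sin(y)]); Y=np.array([-X[1],X[0]])
c1=lambda x,y:(150+x/4-.375,170+y/4-.375)
for p,z in((c1(97,404),90),(c1(78,376),90),(c1(118,433),90),(c1(84,418),113)):
    w=unproj(d,[p],z)[0][:2]; print(w.round(1),((w-O)@X).round(1),((w-O)@Y).round(1))
def red(d,box):
    x0,y0,x1,y1=box; im=d["img"][y0:y1,x0:x1].astype(int); m=(im[...,2]>120)&(im[...,1]<70)&(im[...,0]<70); yy,xx=np.nonzero(m); return (xx.mean()+x0,yy.mean()+y0),len(xx)
for D,b in((d,(160,255,190,285)),(s,(235,365,275,395))):
    p,n=red(D,b); w=unproj(D,[p],113)[0][:2]; print("red",p,n,w.round(1),((w-O)@X).round(1),((w-O)@Y).round(1))
crop(s,"c4",220,350,300,420,8); crop(d,"c5",155,210,235,295,7)
E
```

```text
t 47.6 tcp [300.5 100.7 349.9] F [-1.3 -0.4  0.2] w 32.5 q6 0.05
[447.2 379.6] -54.3 49.7
[466.6 393.3] -36.1 65.0
[427.2 364.5] -73.1 33.1
[436.  381.6] -65.7 50.8
red (np.float64(170.0), np.float64(274.0)) 9 [436.3 383.4] -65.5 52.6
red (np.float64(255.67441860465115), np.float64(380.2325581395349)) 43 [437.9 378. ] -63.5 47.3
```

View pics/c4.png

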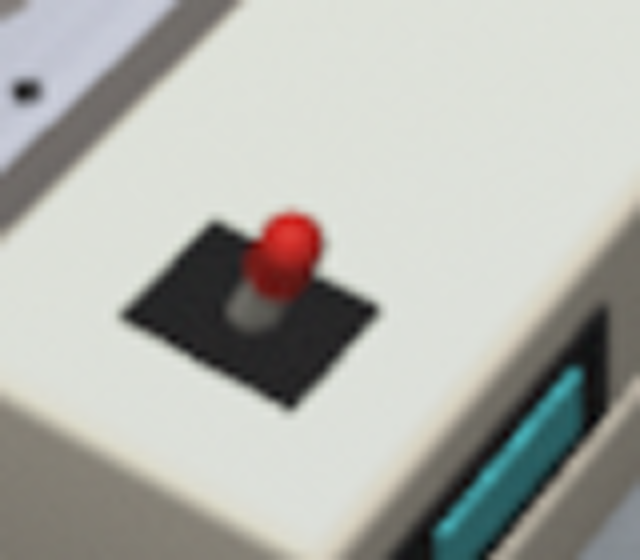

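View pics/c5.png

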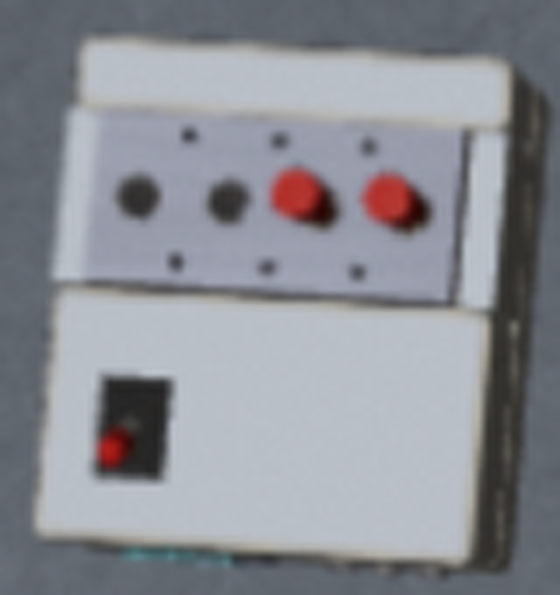

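```bash
cat >> h.py <<'E'
HO=np.array([497.4,325.7]); HY=np.radians(-4.6); HX=np.array([np.cos(HY),np.sin(HY)]); HYv=np.array([-HX[1],HX[0]])
def hl(x,y,z): return [*(HO+x*HX+y*HYv),z]
E
python3 - <<'E'
from h import *
o=ori(wrap(HY+np.pi))
robot.move_ptp(hl(-96,50,200),o); robot.move_gripper(0.0)
robot.move_linear(hl(-96,50,125),speed=150)
print(robot.move_linear(hl(-96,50,103),speed=50,f_stop=8)); robot.sleep(.2); st()
r=robot.move_linear(hl(-53,50,103),speed=25,f_stop=10); st("push %s"%r)
p=np.array(robot.current_tcp_pos())[:2]; print((p-HO)@HX)
cv2.imwrite("pics/x.png",robot.get_image("side")["img"]); crop(robot.get_image("side"),"c6",200,330,300,420,6)
E
```

```text
False
 t 51.0 tcp [405.9 383.4 103.3] F [0.3 0.3 0.1] w 0.5 q6 -0.93
push True t 52.3 tcp [438.3 380.5 102.4] F [-2.   0.6  3.1] w 0.7 q6 -0.97
-63.27541448511048
```

View pics/c6.png

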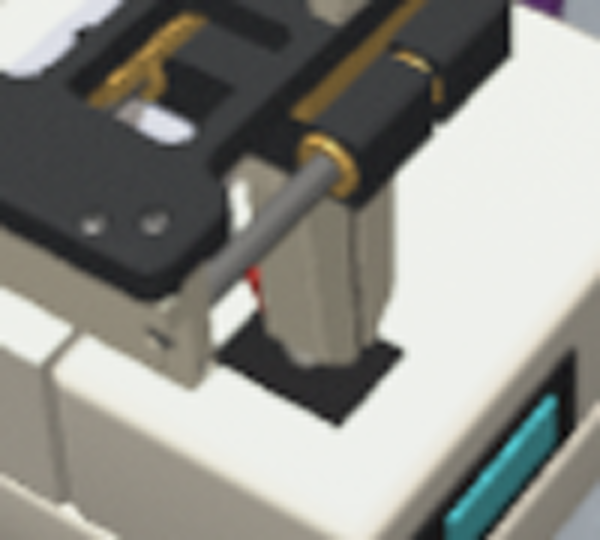

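```bash
python3 - <<'E'
from h import *
robot.move_linear(hl(-85,50,103),speed=80); robot.move_linear(hl(-85,50,200),speed=150)
robot.move_ptp([300,100,350],ori(wrap(HY+np.pi)))
s=robot.get_image("side"); d=robot.get_image("top"); st()
crop(s,"c7",220,350,300,420,8); crop(d,"c8",155,210,235,295,7)
for th in(0,.8):
    P=np.array(hl(-55+28*np.sin(th-.4),50,90+28*np.cos(th-.4))); print(th,proj(d,P).round(1),proj(s,P).round(1))
E
```

```text
t 55.0 tcp [300.3 100.5 349.4] F [ 0.2 -0.1 -0.3] w 0.6 q6 -1.53
0 [[170.6 274.1]] [[255.8 380.8]]
0.8 [[171.4 266.1]] [[244.  374.6]]
```

View pics/c7.png

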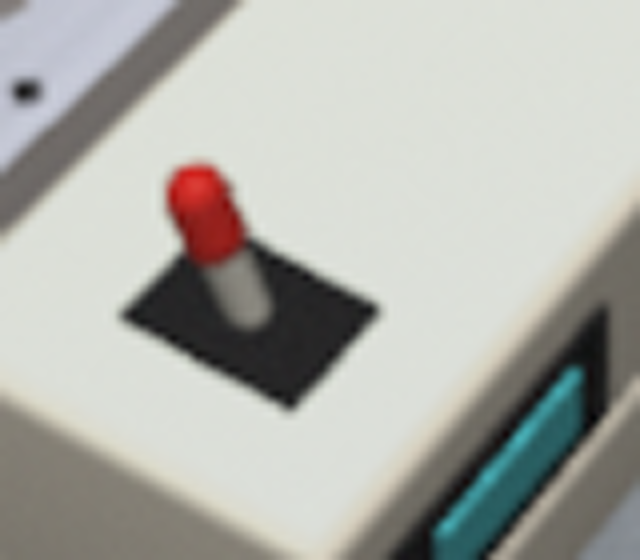

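View pics/c8.png

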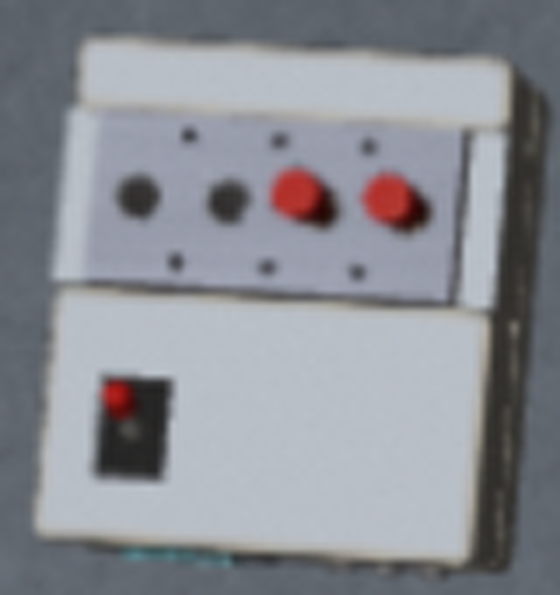

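```bash
cat >> h.py <<'E'
def vpick(p):
    o=ori(HY+np.pi/2)
    robot.move_ptp([p[0],p[1],220],o); robot.move_gripper(0.45)
    robot.move_linear([p[0],p[1],150],o,speed=150)
    r=robot.move_linear([p[0],p[1],109],speed=50,f_stop=6); robot.sleep(.2); st("down %s"%r)
    robot.move_gripper(0.0); st("grip")
    robot.move_linear([p[0],p[1],172],speed=40); st("out")
    robot.move_linear([p[0],p[1],230],speed=120); st()
E
python3 - <<'E'
from h import *
vpick((527.9,269.0))
s=robot.get_image("side"); cv2.imwrite("pics/s3.png",s["img"])
E
```

```text
down False t 59.3 tcp [528.1 269.1 109.4] F [-0.7  0.4  0.1] w 41.6 q6 0.36
grip t 59.8 tcp [527.9 269.  109.1] F [-0.8  0.4  0. ] w 18.4 q6 0.36
out t 61.5 tcp [527.8 268.9 171.7] F [-0.6  0.1 -0. ] w 18.5 q6 0.36
 t 62.1 tcp [527.6 268.9 229.5] F [-0.   0.2 -0.2] w 18.1 q6 0.36
```

View pics/s3.png

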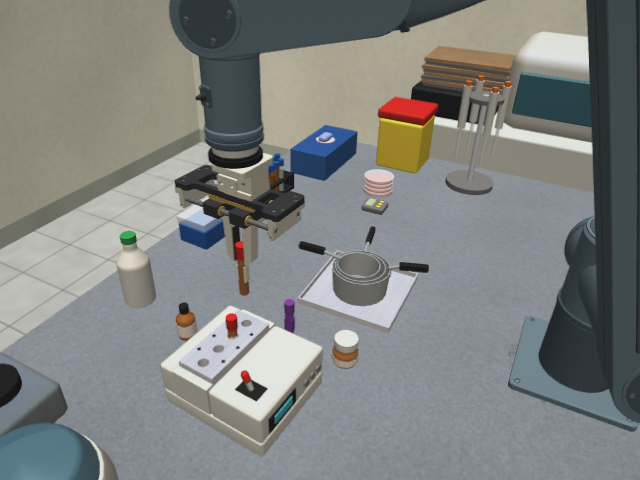

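```bash
cat >> h.py <<'E'
def vplace(x,y):
    o=ori(HY+np.pi/2)
    robot.move_linear([x,y,230],o,speed=150); robot.sleep(.4); st("over")
    robot.move_linear([x,y,86],speed=80); robot.sleep(.4); st("near")
    r=robot.move_linear([x,y,73],speed=8,f_stop=3); st("contact %s"%r)
E
python3 - <<'E'
from h import *
s=robot.get_image("side"); overlay(s,"o15",(290,215,430,315),pan_pts('s',*C0,0.,z=9),5)
vplace(438.6,-41)
s=robot.get_image("side"); crop(s,"c9",290,190,430,315,5)
E
```

```text
over t 64.9 tcp [438.6 -40.9 230. ] F [ 1.  -0.5 -0.4] w 18.2 q6 -0.27
near t 67.3 tcp [438.6 -41.   86. ] F [1.  0.3 0.3] w 18.4 q6 -0.27
contact True t 68.4 tcp [438.6 -41.   75.9] F [-0.1  0.6  3.3] w 18.5 q6 -0.27
```

View pics/o15.png

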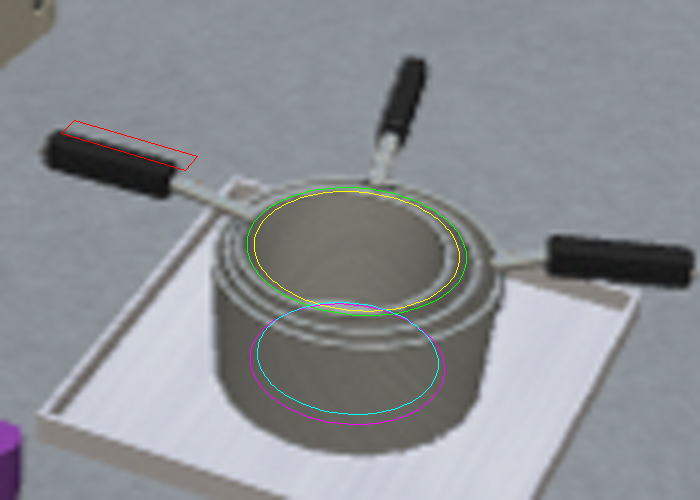

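View pics/c9.png

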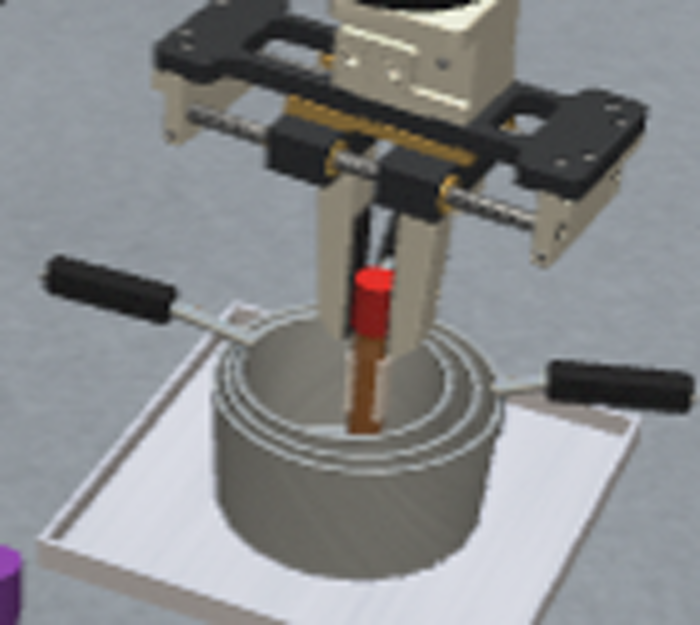

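```bash
python3 - <<'E'
from h import *
robot.move_gripper(0.32); st("open"); robot.sleep(.2)
robot.move_linear([438.6,-41,230],speed=120)
robot.move_ptp([530.8,304.5,260],ori(HY+np.pi/2)); robot.sleep(.3)
s=robot.get_image("side"); d=robot.get_image("top"); crop(s,"c10",290,215,430,315,5); cv2.imwrite("pics/t6.png",d["img"])
crop(d,"c11",280,215,380,325,6); st()
E
```

```text
open t 68.9 tcp [437.8 -40.7  75.2] F [-0.7  0.4  0.1] w 29.5 q6 -0.27
 t 72.3 tcp [531.  303.9 260.1] F [-0.8  0.3 -1. ] w 29.9 q6 0.42
```

View pics/c10.png

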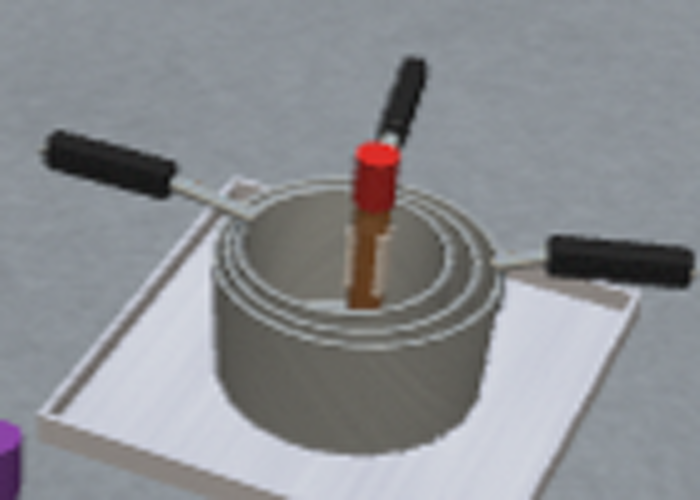

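View pics/c11.png

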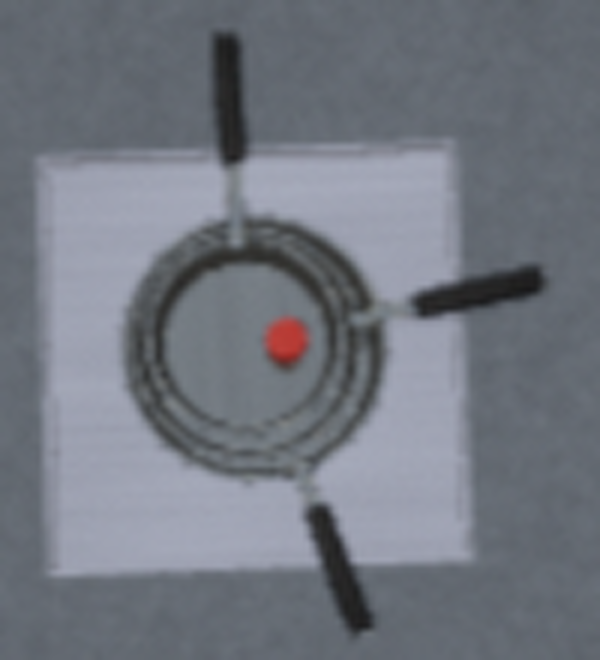

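View pics/t6.png

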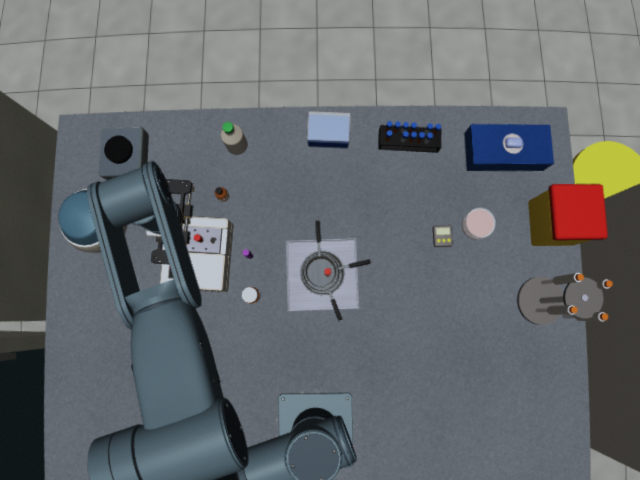

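```bash
python3 - <<'E'
from h import *
s=robot.get_image("side"); d=robot.get_image("top")
p=black(d,(310,215,328,248)); w=unproj(d,[p.mean(0)],87)[0]; print(w)
ww=unproj(d,p,87)[:,:2]; v=np.linalg.eigh(np.cov(ww.T))[1][:,1]; v*=np.sign(v[0]); a=np.arctan2(v[1],v[0]); print(np.degrees(a), w[:2]-108*v)
for i,(c,a) in enumerate([((439,-21.),np.radians(4.5)),]):
    P=pan_pts('s',*c,a,z=9)
    overlay(d,"o16",(280,215,380,325),P,6); overlay(s,"o17",(290,215,430,315),P,5)
E
```

```text
[552.72979599 -15.83476139  87.        ]
3.1541689541123694 [444.89340556 -21.77722722]
```

View pics/o16.png

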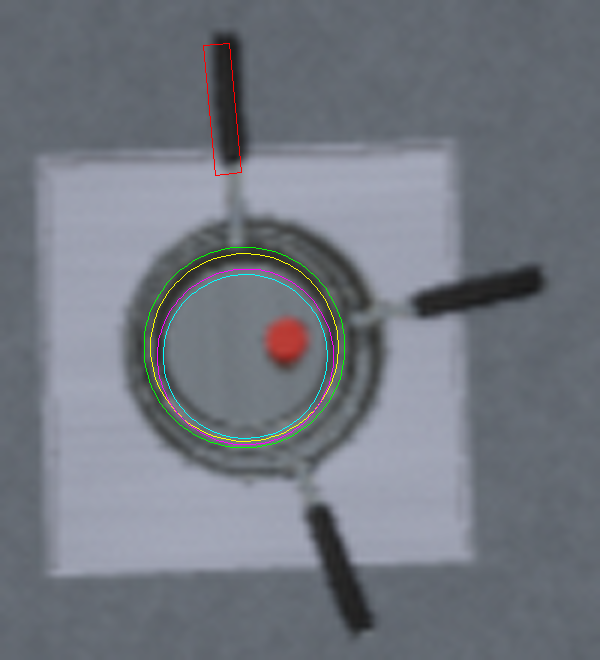

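View pics/o17.png

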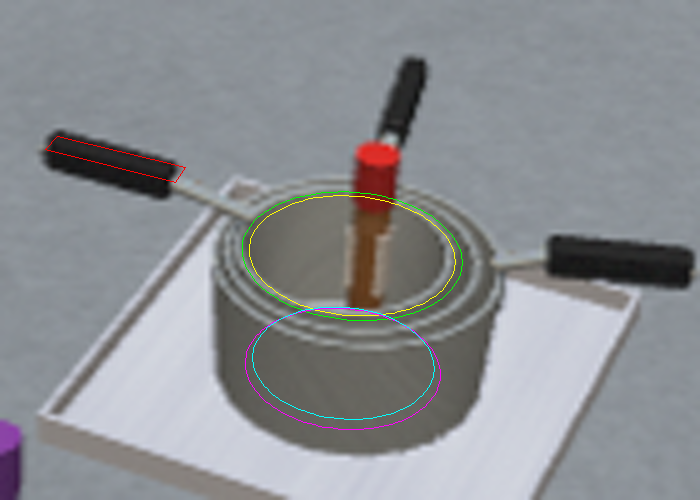

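```bash
python3 - <<'E'
from h import *
s=robot.get_image("side"); d=robot.get_image("top")
P=pan_pts('s',443.5,-21.5,np.radians(3),z=9)
Q=pan_pts('m',*C0,np.radians(-80),z=6); L=pan_pts('l',*C0,np.radians(-160),z=3)
overlay(d,"o18",(280,215,380,325),[P[0],P[3],P[4]],6)
overlay(s,"o19",(290,215,430,315),[P[0],P[1],P[4]],5)
overlay(d,"o20",(280,215,380,325),[Q[0],Q[4],L[0],L[4]],6); overlay(s,"o21",(290,215,430,315),[Q[0],Q[4],L[0],L[4]],5)
for n in("o18 o20","o19 o21"):
    a,b=n.split(); im=np.hstack([cv2.imread(f"pics/{a}.png"),cv2.imread(f"pics/{b}.png")]); f=800/im.shape[1] if im.shape[1]>800 and 0 else 1; cv2.imwrite(f"pics/{a}{b}.png",cv2.resize(im,None,fx=.66 if im.shape[1]<1300 else .57,fy=.66 if im.shape[1]<1300 else .57,interpolation=cv2.INTER_AREA))
E
```

```text
(no output)
```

View pics/o18o20.png

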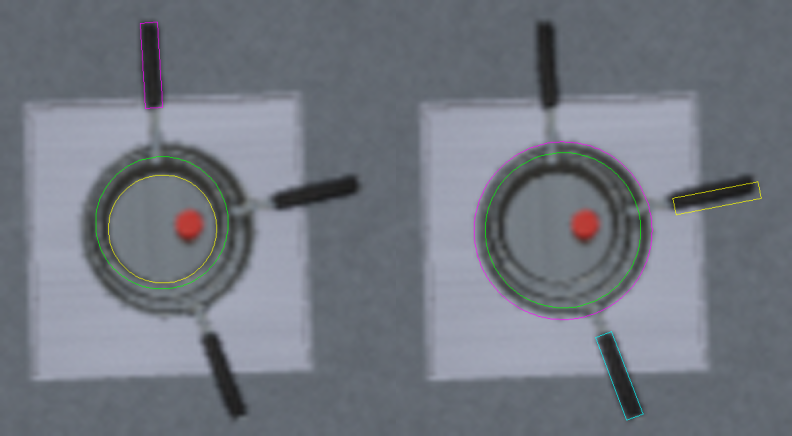

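View pics/o19o21.png

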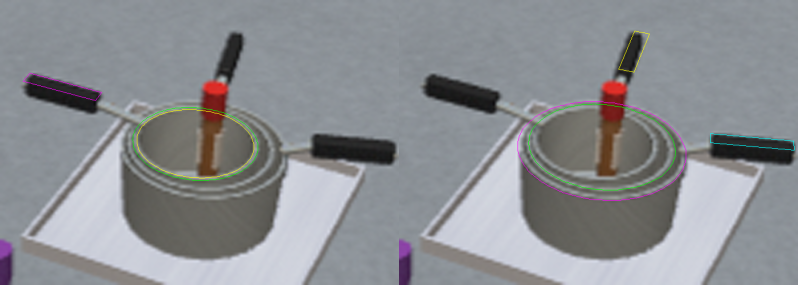

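View pics/o19.png

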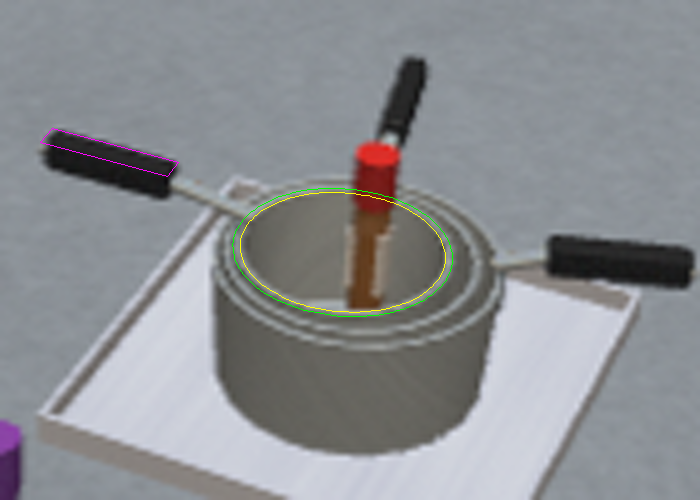

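```bash
python3 - <<'E'
from h import *
vpick((530.9,304.4))
s=robot.get_image("side"); P=pan_pts('s',443.5,-21.5,np.radians(3),z=9); overlay(s,"o22",(200,160,440,315),[P[0],P[1],P[4]],3)
E
```

```text
down False t 75.1 tcp [531.1 304.5 109.4] F [-0.1 -0.7  0.6] w 42.0 q6 0.42
grip t 75.6 tcp [530.9 304.4 109. ] F [-0.4  0.2 -0.3] w 18.4 q6 0.42
out t 77.3 tcp [530.7 304.4 171.7] F [0.2 0.6 0.2] w 18.6 q6 0.42
 t 77.9 tcp [530.6 304.3 229.5] F [-0.8  0.4  0.2] w 18.3 q6 0.42
```

View pics/o22.png

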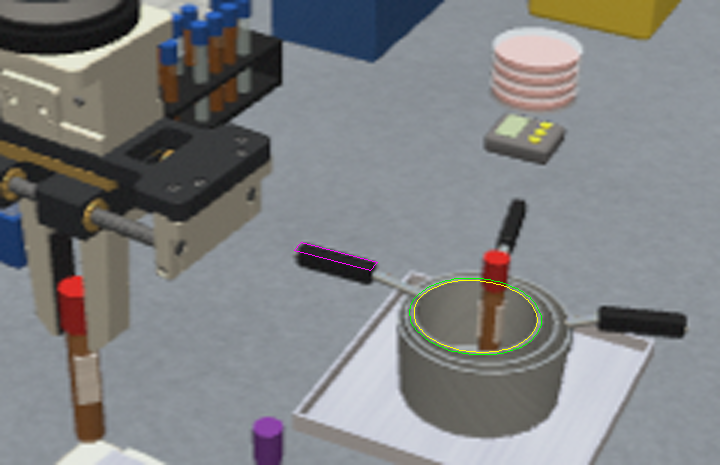

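```bash
python3 - <<'E'
from h import *
vplace(443,-7)
s=robot.get_image("side"); crop(s,"c12",290,190,430,315,5)
E
```

```text
over t 80.7 tcp [443.   -6.9 230. ] F [ 0.8 -0.6 -0. ] w 18.1 q6 -0.19
near t 83.0 tcp [443.   -7.   86.1] F [ 0.3  0.1 -0.7] w 18.3 q6 -0.19
contact True t 84.2 tcp [443.1  -7.   76. ] F [-0.8  0.2  4.5] w 18.2 q6 -0.19
```

View pics/c12.png

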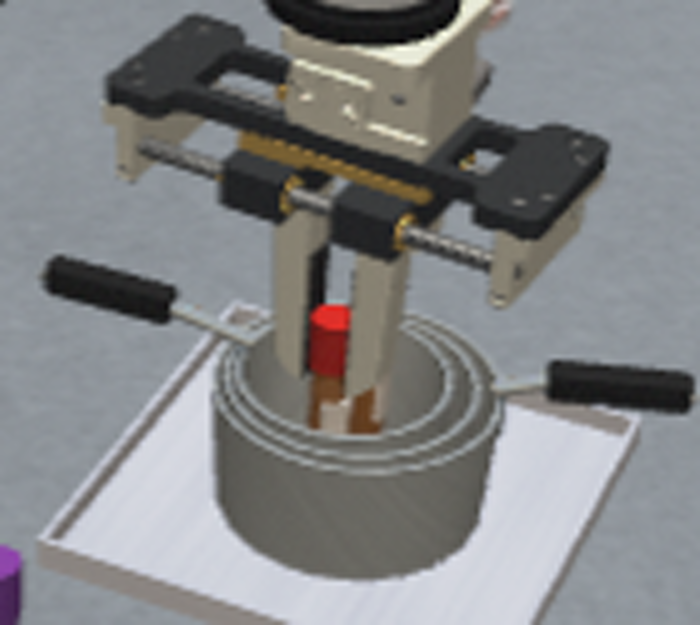

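```bash
python3 - <<'E'
from h import *
robot.move_gripper(0.32); st("open"); robot.sleep(.2)
robot.move_linear([443,-7,250],speed=120)
robot.move_ptp([300,380,330],ori(HY+np.pi/2)); robot.sleep(.5)
s=robot.get_image("side"); d=robot.get_image("top"); crop(s,"c13",290,190,430,315,5); cv2.imwrite("pics/t7.png",d["img"]); cv2.imwrite("pics/s7.png",s["img"])
crop(d,"c14",280,215,380,315,6); st()
E
```

```text
open t 84.7 tcp [442.1  -6.8  75.2] F [ 0.  -0.6  0.1] w 29.6 q6 -0.19
 t 88.7 tcp [300. 380. 330.] F [-0.   0.6 -0.3] w 29.8 q6 0.75
```

View pics/s7.png

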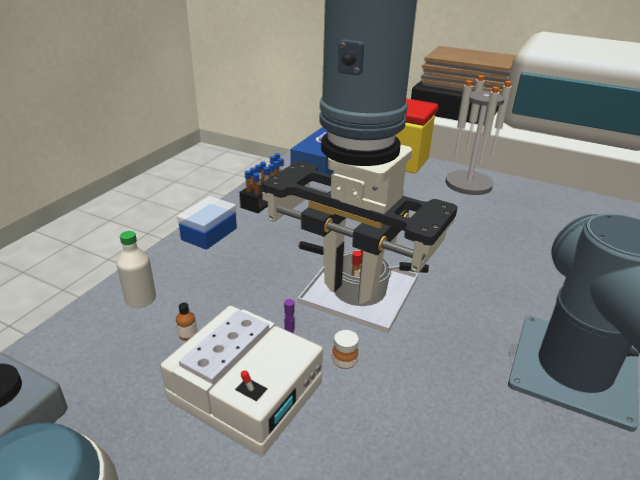

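View pics/c14.png

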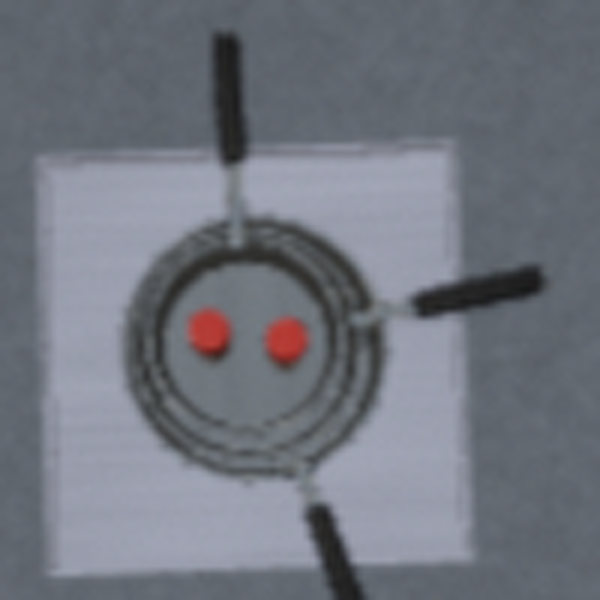

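View pics/t7.png

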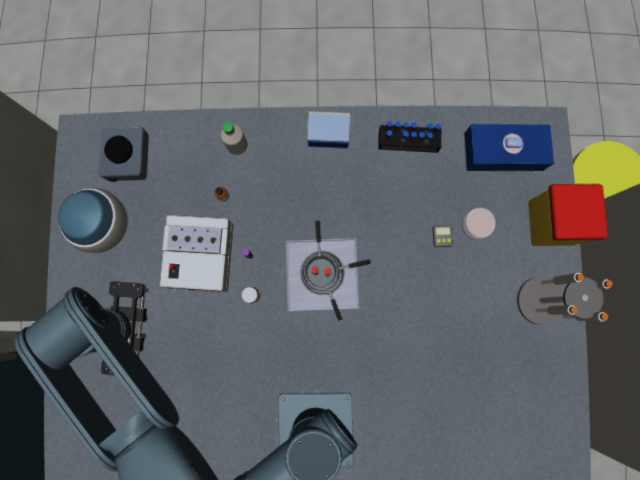

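```bash
python3 - <<'E'
from h import *
robot.move_ptp([420,380,380],ori(HY+np.pi/2)); robot.sleep(.5)
s=robot.get_image("side"); P=pan_pts('s',443.5,-21.5,np.radians(3),z=9);crop(s,"c15",290,205,430,315,5); cv2.imwrite("pics/s8.png",s["img"]); st()
E
```

```text
t 89.8 tcp [419.7 380.1 380.1] F [0.4 0.3 0.7] w 29.9 q6 0.62
```

View pics/c15.png

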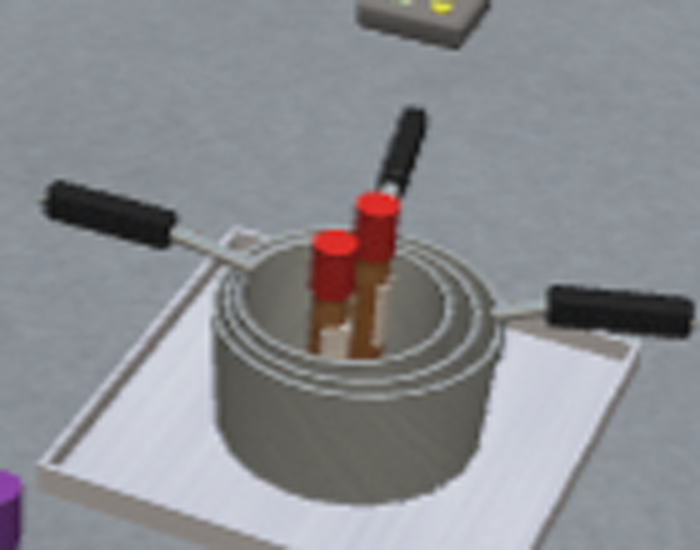

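```bash
python3 - <<'E'
from bench import robot
robot.hand_in(); print(robot.current_t())
E
```

```text
the job is handed in; nothing more can be done
the job is handed in; nothing more can be done
```

I packed up the station and handed the job in at about 90 s of the 210 s allowed; no verdict was reported.

**What I did:** I nested the large, medium and small pans on the tray, with their handles about 80° apart. I pushed the power toggle to OFF. Then I lifted the two vials present straight up out of their wells and stood them in the small pan, letting go only after their feet touched its floor.

**Last checks:**
- **Pans:** each came to rest within 1 mm of the height expected for sitting fully home. In the last pictures all three sit level and no handle lies over another.
- **Heater:** the toggle's red tip was at the position calculated for OFF (0.8 rad). It was still leaning that way after the vials were moved.
- **Vials:** all four wells are empty. Both vials stand upright in the small pan and the gripper is clear.
- **Bystanders:** everything else on the bench, including the purple look-alike vial, appears where it started. I judged this by eye from the pictures.

**One disagreement:** after the nesting, the small pan was found moved about 6 mm and turned about 3°, and the medium pan about 2–3 mm. This was probably the knock you warned of. Both still matched a level, fully home pan to within about a pixel (2–3 mm), so I left them off-centre.

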